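# Draw the demo rolling pin out of its half-covered case

### The job

A customer wants to see the toy rolling pin that lies in the plywood demo case on the shop counter. It is longer than the opening in the case's top, so tilt it and bring it out on the slant, one end first, without jamming it hard against the case; leave the things standing beside the case where they are. Finish while holding the pin still in the gripper, the whole of it up in the air well clear of the case, 50 mm or more above its top, touching nothing but the gripper.

Things in the scene. Friction and masses are not known exactly. Their poses are not given: they have to be found in the camera images.
- opening (a point): Centre of the rectangular opening in the case's flat top, level with the top's upper face, 90 mm above the counter. x axis along the case, away from the robot; z up. The opening is 160 mm along x, 140 mm along y; the top is 10 mm thick and covers all around it, chiefly the 115 mm towards the robot, under which the pin's hidden end lies.
- case: Fixed plywood case, origin on the counter under the opening's centre, same axes. Outside x -195 to 100, y -90 to 90, height 90 mm; inside x -185 to 90, y -80 to 80 mm, from the floor (8 mm above the counter) up to the cover (80 mm). On the floor two 10 mm dowels run along x at y = -10 and 10 mm, tops 23 mm above the counter; the pin lies in the groove between them.
- pin_center (a point): Centre of the loose wooden toy rolling pin, on its axis, 37 mm above the counter and 43 to 57 mm from the opening's centre towards the robot at the start. 240 mm long, 0.11 to 0.22 kg: barrel 32 mm thick, 130 mm long, and at each end a handle 55 mm long, 14 mm thick with a 17 mm round knob. x axis = the pin's axis, towards pin_far_end; at the start parallel to the case's x.
- pin_far_end (a point): Tip of the pin's handle that is seen in the opening at the start, 120 mm from pin_center on the axis.
- pin_hidden_end (a point): Tip of the pin's other handle, at the start under the cover towards the robot, 120 mm from pin_center on the axis.
- pot: Steel toy cooking pot, 84 mm wide without its two loop handles, 50 mm high; origin under its centre. Loose bystander standing on the counter beside the case; leave it where it is.
- game_box: Flat card-game box 90 x 65 x 30 mm; origin under its centre. Loose bystander standing on the counter beside the case; leave it where it is.
- jar: Glass jar with a wooden cap, 60 mm wide, 85 mm high; origin under its centre. Loose bystander standing on the counter beside the case; leave it where it is.
- peg_doll: Turned wooden peg doll, 42 mm wide, 75 mm high; origin under its centre. Loose bystander standing on the counter beside the case; leave it where it is.

How it is judged:
On the way:
1. the pin is on the slant through the opening: one end above the case's top, the other still inside (((height (world z) of pin_far_end above 0.105 m and height (world z) of pin_hidden_end below 0.08 m) or (height (world z) of pin_hidden_end above 0.105 m and height (world z) of pin_far_end below 0.08 m))), for 0.1 s.
At the end, for the whole second after the job is handed in: The pin is held still between the fingers (finger contact above 1 N, below 30 mm/s and 0.2 rad/s), both its ends at least 45 mm above the case's top (135 mm above the counter), touching neither the case nor any bystander, and every bystander within 30 mm of where it started (height (world z) of each of pin_far_end, pin_hidden_end above 0.135 m and contact force between the fingers and pin above 1 N and contact force between pin and case below 0.3 N and contact force between pin and pot below 0.3 N and contact force between pin and game_box below 0.3 N and contact force between pin and jar below 0.3 N and contact force between pin and peg_doll below 0.3 N and linear speed of pin below 0.03 m/s and angular speed of pin below 0.2 rad/s and distance of each of pot, game_box, jar, peg_doll from where it was at the start of the episode below 0.03 m); the arm keeps its last pose, push and grip.
It fails at once if the pin jammed or levered against the case with more than 40 N (contact force between pin and case above 40 N).
It fails at once if the pot pushed away or knocked over (distance of pot from where it was at the start of the episode above 0.03 m or angle between pot's own z axis and vertical above 0.5 rad).
It fails at once if the game_box pushed away or knocked over (distance of game_box from where it was at the start of the episode above 0.03 m or angle between game_box's own z axis and vertical above 0.5 rad).
It fails at once if the jar pushed away or knocked over (distance of jar from where it was at the start of the episode above 0.03 m or angle between jar's own z axis and vertical above 0.5 rad).
It fails at once if the peg_doll pushed away or knocked over (distance of peg_doll from where it was at the start of the episode above 0.03 m or angle between peg_doll's own z axis and vertical above 0.5 rad).
It also fails if it takes over 48 s, if anything falls off the work surface, if the arm or the gripper's body presses on something with over 40 N, if the wrist force passes 120 N, or if a joint passes its speed limit or range.

### The arm

A 6-joint arm with a two-finger parallel gripper is mounted at the origin on the work surface. World frame = base frame: x ahead of the robot, y to its left, z up, the work surface at z = 0. Lengths are in m, angles in rad, forces in N, time in s.
With the tool pointing down it reaches from about 0.35 to 0.775 m from the base axis. Payload 5.5 kg.
Tool frame: the origin (TCP) lies midway between the tips of the shut fingers; the grasp point (between the pads) lies 19 mm behind it; y points along the fingers, z is the direction in which the jaws open and shut, and the axes are right-handed (so a half turn about y gives the same grasp; the last joint's range is limited). The gripper opens to 85 mm and grips with 20 to 120 N. Pads are 22 mm wide; open, the fingers measure 114 mm over their backs; the gripper's body (76 mm by 85 mm) begins 54 mm behind the grasp point. The pads swing forward as they close: fully open they stand 13 mm farther back than shut.
Start: joints at [1.155, 0.313, 0.046, 1.304, 0, 1.431], TCP at [0.157, 0.553, 0.231] pointing down, gripper open.
Joint ranges: [-2.76, 2.76], [-0.86, 1.69], [-1.03, 1.26], [-2.2, 2.34], [-1.47, 1.5], [-3.14, 3.14]. Speed limits (rad/s): [2.57, 2.57, 3.14, 3.14, 3.14, 3.14].

### API

Orientations are given as a rotation vector (axis times angle).
In Python, from station import sensors, viewer, finish_job, masks_of, landmark_of gives the robot as it stands.
- The arm moves only by the shell command python3 -m jog 'ROWS' [FORCE]. ROWS is JSON, a list of rows, each a list of 3 entries, a list of its own where there are three numbers: the gripper command: -1 is shut, 1 is fully open, values between are in proportion, then the shift along the world's x, y, z in cm, then the turn, a rotation vector about the world's x, y, z in degrees. A call has 1 to 8 rows; each row shifts and turns the commanded pose from where the row before left it; what a row does not reach is not made up. A row lasts 1/12 s, in which the tool goes at most 41.7 mm and 7.16 degrees, less where a joint would pass 70% of its speed; a pose out of reach is approached as far as the arm can. A call with a gripper value outside its range is refused whole. The fingers move at their own pace and stop on an object; FORCE is the grip in N (left out, the last holds). Time passes only in rows, so rows that do not move let the fingers close. It gives the time, the measured TCP pose, the force and the opening at its end, in the units of the state.
- sensors.get_state(): the state, without advancing time (a new reading comes with each control period).
- viewer.read_camera(name): name is "scene" or "top" or "wrist"; returns the picture (400x640x3 uint8, red, green, blue); there is no depth.
- viewer.camera_info(name): a dict with "K" (3x3 intrinsics, pixels), "D" ([k1, k2, p1, p2, k3] as OpenCV has them; the pictures are not rectified), "cam_to_world" (4x4, takes a point from camera to world coordinates). Camera axes: x right, y down, z forward; pixel columns grow to the right and rows downward; lengths in m; the calibration is good to about 2 mm. A picture is of the moment at which its call begins: read the wrist's pose just before it. camera_info takes no time and is no camera call; for the wrist camera it gives the pose at the moment of the call.
- finish_job(): hands the job in, once; it reports no verdict.
Trained networks look in the newest picture that a camera, given by its name, has taken for a name from the list of things; names that differ only in an ending like _2 or _b are one class to them, and where a whole thing is asked for, a point or a joint stands for the part that bears it (a point fixed in the world has none). Each returns a list of dicts, best first, with "score" (0 to 1); they miss things now and then, are a little off and sometimes report something else, mostly with a low value. They report only what shows in the picture. A call takes as long as a camera call.
- masks_of(name, camera): "region" (400x640 bool, what is visible of it) and "xy" ([column, row] in pixels, amid what is visible of it).
- landmark_of(name, camera): "xy" ([column, row] in pixels: a listed point, or the origin of a listed thing).
The state is a dict: "time_s": time; "q": joint angles; "dq": joint speeds; "joint_efforts": joint torques, N m; "ee_pos": TCP position; "orientation": TCP orientation; "force": force on the tool from outside, world axes, zero at the start; "moment": the same for the moment, N m; "gripper_width": opening from 0.0 (shut) to 1.0 (fully open).
Only numpy, scipy, OpenCV 4.12 (cv2) and the standard library are available. Lean on these libraries where they do the work, as an engineer would, in place of code of your own. Each camera call takes 0.05 s, during which the arm holds its last target. There are 200 camera calls.

## Working session

There is one attempt and no reset: what is moved stays moved. The work goes in short steps, Python scripts to look and compute and a shell command to move; the robot and the scene stay as the last step left them, time stands still between calls to the robot, and variables do not carry over. Pictures are saved under pics/ and viewed, about 8 in all and at most 12, crops included, and the job is handed in when it is done.

```bash
mkdir -p pics; ls; cat > h.py <<'E'
import numpy as np, cv2
from station import sensors, viewer, masks_of, landmark_of
from scipy.spatial.transform import Rotation as R
def ray(cam,xy):
    i=viewer.camera_info(cam);K=np.array(i["K"]);D=np.array(i["D"]);T=np.array(i["cam_to_world"])
    u=cv2.undistortPoints(np.array([[xy]],float),K,D)[0,0]
    return T[:3,3],T[:3,:3]@np.array([u[0],u[1],1])
def at_z(cam,xy,z):
    o,d=ray(cam,xy); return o+d*(z-o[2])/d[2]
def save(cam,n): 
    im=viewer.read_camera(cam); cv2.imwrite("pics/"+n,im[:,:,::-1].copy()); return im
E
python3 - <<'E'
from h import *
np.set_printoptions(precision=4,suppress=True)
s=sensors.get_state();print(s)
Z=dict(opening=.09,case=0,pin_center=.037,pin_far_end=.037,pot=0,game_box=0,jar=0,peg_doll=0)
ims=[]
for c in("scene","top"):
    ims.append(save(c,c+"0.png"))
    print(c,np.array(viewer.camera_info(c)["cam_to_world"])[:3,3])
    for n,z in Z.items():
        for l in landmark_of(n,c)[:2]: print(n,round(l["score"],2),np.round(l["xy"]),at_z(c,l["xy"],z))
E
```

```text
pics
{'time_s': 0.0, 'q': array([ 1.1554,  0.314 ,  0.045 ,  1.3036, -0.    ,  1.4312]), 'dq': array([ 0.0006, -0.0006,  0.0004,  0.0012, -0.0009, -0.0004]), 'joint_efforts': array([ -0.0008, -48.063 ,  29.8531,   0.0196,  -0.0002,   0.    ]), 'ee_pos': array([0.1564, 0.5528, 0.2304]), 'orientation': array([-1.5617,  0.2169, -0.2162]), 'force': array([ 0.42  , -0.4678, -1.2108]), 'moment': array([-0.0033, -0.0036,  0.0038]), 'gripper_width': 0.9957010623786873}
scene [0.9984 0.6901 0.8557]
opening 0.78 [284. 186.] [ 0.5634 -0.082   0.09  ]
case 0.6 [287. 214.] [ 0.5658 -0.076   0.    ]
pin_center 0.93 [298. 196.] [ 0.5255 -0.0815  0.037 ]
pin_center 0.49 [228. 180.] [ 0.6433 -0.2453  0.037 ]
pin_far_end 0.94 [257. 211.] [ 0.6419 -0.0932  0.037 ]
pot 0.88 [354. 240.] [0.4799 0.0986 0.    ]
game_box 0.64 [229. 182.] [ 0.6316 -0.2774  0.    ]
game_box 0.36 [286. 188.] [ 0.5125 -0.163   0.    ]
jar 0.74 [282. 165.] [ 0.4695 -0.255   0.    ]
jar 0.6 [290. 271.] [0.6634 0.0896 0.    ]
peg_doll 0.48 [279. 162.] [ 0.4667 -0.2734  0.    ]
top [0.3679 0.0527 1.0216]
opening 0.75 [370. 194.] [ 0.5678 -0.0844  0.09  ]
case 0.82 [372. 205.] [ 0.5602 -0.0987  0.    ]
pin_center 0.93 [372. 219.] [ 0.5197 -0.0876  0.037 ]
pin_center 0.15 [370. 169.] [ 0.6399 -0.0978  0.037 ]
pin_far_end 0.94 [368. 168.] [ 0.6411 -0.0937  0.037 ]
pot 0.8 [298. 244.] [0.4852 0.09   0.    ]
game_box 0.8 [440. 168.] [ 0.6347 -0.2747  0.    ]
jar 0.72 [292. 174.] [0.6555 0.0861 0.    ]
jar 0.69 [446. 234.] [ 0.4711 -0.2626  0.    ]
peg_doll 0.57 [449. 233.] [ 0.4728 -0.2693  0.    ]
```

```bash
python3 - <<'E'
import cv2
a=cv2.imread("pics/top0.png")[100:320,230:530];b=cv2.imread("pics/scene0.png")[110:330,160:460]
cv2.imwrite("pics/c0.png",cv2.resize(cv2.hconcat([a,b]),(800,293),interpolation=2))
E
```

```text
(no output)
```

View pics/c0.png

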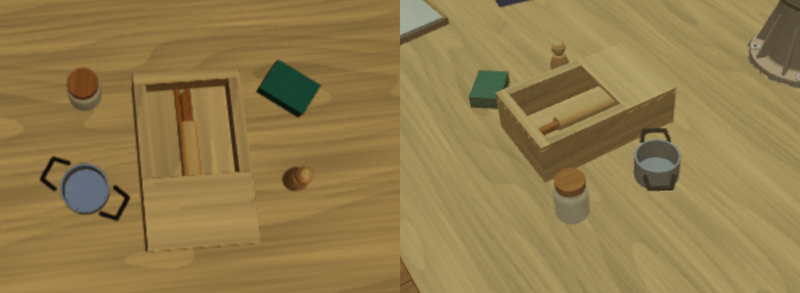

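The case, pin and four bystanders match the network reports: the pot and jar are left of the case, the game box and doll right of it. The case is yawed slightly clockwise. Next I'll work out the yaw and the approach move.

```bash
python3 - <<'E'
from h import *
np.set_printoptions(precision=4,suppress=True)
for p in [(133,73),(238,72),(260,241),(146,248)]:
    print(at_z("top",(230+p[0]/1.333,100+p[1]/1.333),.09))
save("top","t1.png");m=masks_of("pin_center","top")
for a in m[:1]:
    ys,xs=np.nonzero(a["region"]); P=np.array([at_z("top",(x,y),.045)[:2] for x,y in zip(xs,ys)])
    c=P.mean(0);w=np.linalg.svd(P-c,full_matrices=False)[2][0];print("mask",a["score"],len(P),c,np.degrees(np.arctan(w[1]/w[0])),P.min(0),P.max(0))
s=sensors.get_state();Rm=R.from_rotvec(s["orientation"]);print(Rm.as_matrix())
for yaw in(-3,-4,-5):
  for sg in(1,-1):
    t=np.radians(yaw);z=sg*np.array([-np.sin(t),np.cos(t),0]);y=np.array([0,0,-1.]);x=np.cross(y,z)
    G=R.from_matrix(np.c_[x,y,z]);print(yaw,sg,np.degrees((G*Rm.inv()).as_rotvec()))
E
```

```text
[ 0.6671 -0.0049  0.09  ]
[ 0.6499 -0.1815  0.09  ]
[ 0.3684 -0.1741  0.09  ]
[0.3765 0.007  0.09  ]
mask 0.93 667 [ 0.5465 -0.0884] -2.308056451064002 [ 0.4903 -0.1054] [ 0.6354 -0.0696]
[[ 0.9622  0.0001  0.2723]
 [-0.2723  0.0001  0.9622]
 [ 0.     -1.      0.0001]]
-3 1 [-0.0082  0.0024 12.8001]
-3 -1 [   0.0035    0.012  -167.1999]
-4 1 [-0.0082  0.0025 11.8001]
-4 -1 [   0.0036    0.0121 -168.1999]
-5 1 [-0.0082  0.0025 10.8001]
-5 -1 [   0.0038    0.0121 -169.1999]
```

```bash
for i in 1; do python3 -m jog '[[0.2,[1.7,-2.65,0],[0,0,0.5]],[0.2,[1.7,-2.65,0],[0,0,0.5]],[0.2,[1.7,-2.65,0],[0,0,0.5]],[0.2,[1.7,-2.65,0],[0,0,0.5]],[0.2,[1.7,-2.65,0],[0,0,0.5]],[0.2,[1.7,-2.65,0],[0,0,0.5]],[0.2,[1.7,-2.65,0],[0,0,0.5]],[0.2,[1.7,-2.65,0],[0,0,0.5]]]' 40
python3 -m jog '[[0.2,[1.7,-2.65,0],[0,0,0.5]],[0.2,[1.7,-2.65,0],[0,0,0.5]],[0.2,[1.7,-2.65,0],[0,0,0.5]],[0.2,[1.7,-2.65,0],[0,0,0.5]],[0.2,[1.7,-2.65,0],[0,0,0.5]],[0.2,[1.7,-2.65,0],[0,0,0.5]],[0.2,[1.7,-2.65,0],[0,0,0.5]],[0.2,[1.7,-2.65,0],[0,0,0.5]]]'
python3 -m jog '[[0.2,[1.7,-2.65,0],[0,0,0.5]],[0.2,[1.7,-2.65,0],[0,0,0.5]],[0.2,[1.7,-2.65,0],[0,0,0.5]],[0.2,[1.7,-2.65,0],[0,0,0.5]],[0.2,[1.7,-2.65,0],[0,0,0.5]],[0.2,[1.7,-2.65,0],[0,0,0.5]],[0.2,[1.7,-2.65,0],[0,0,0.5]],[0.2,[1.7,-2.65,0],[0,0,0.5]]]'; done
python3 -m jog '[[0.2,[0,0,0],[0,0,0]],[0.2,[0,0,0],[0,0,0]]]'
python3 - <<'E'
from h import *
np.set_printoptions(precision=4,suppress=True)
c="wrist";save(c,"w1.png");print(np.array(viewer.camera_info(c)["cam_to_world"]))
for n,z in dict(opening=.09,pin_center=.037,pin_far_end=.037).items():
    for l in landmark_of(n,c)[:2]: print(n,round(l["score"],2),np.round(l["xy"]),at_z(c,l["xy"],z))
for a in masks_of("pin_center",c)[:1]:
    ys,xs=np.nonzero(a["region"]); P=np.array([at_z(c,(x,y),.045)[:2] for x,y in zip(xs,ys)])
    m=P.mean(0);w=np.linalg.svd(P-m,full_matrices=False)[2][0];print("mask",len(P),m,np.degrees(np.arctan(w[1]/w[0])),P.min(0),P.max(0))
E
```

```text
time_s: 1.67
ee_pos: [0.2931, 0.34, 0.2315]
orientation: [-1.564, 0.161, -0.161]
force: [0.2, -0.0, 0.3]
gripper_width: 0.599
time_s: 2.33
ee_pos: [0.4293, 0.1278, 0.2316]
orientation: [-1.568, 0.106, -0.107]
force: [0.3, 1.9, 1.3]
gripper_width: 0.601
time_s: 3.0
ee_pos: [0.5653, -0.0842, 0.2314]
orientation: [-1.57, 0.052, -0.052]
force: [0.2, 1.4, 0.3]
gripper_width: 0.602
time_s: 3.17
ee_pos: [0.565, -0.0842, 0.2306]
orientation: [-1.57, 0.055, -0.054]
force: [0.2, 0.9, -0.4]
gripper_width: 0.6
[[ 0.0665  0.9629  0.2616  0.4976]
 [ 0.9978 -0.0641 -0.0177 -0.0802]
 [-0.0003  0.2622 -0.965   0.3734]
 [ 0.      0.      0.      1.    ]]
opening 0.84 [309. 187.] [ 0.5621 -0.0909  0.09  ]
pin_center 0.9 [306. 126.] [ 0.5136 -0.0906  0.037 ]
pin_far_end 0.73 [314. 245.] [ 0.6374 -0.0919  0.037 ]
pin_far_end 0.47 [311. 188.] [ 0.5749 -0.0902  0.037 ]Traceback (most recent call last):
  File "<stdin>", line 7, in <module>
  File "h.py", line 9, in at_z
    o,d=ray(cam,xy); return o+d*(z-o[2])/d[2]
        ~~~^^^^^^^^
  File "h.py", line 5, in ray
    i=viewer.camera_info(cam);K=np.array(i["K"]);D=np.array(i["D"]);T=np.array(i["cam_to_world"])
ValueError: time passes only in moves, steps and waits
```

View pics/w1.png

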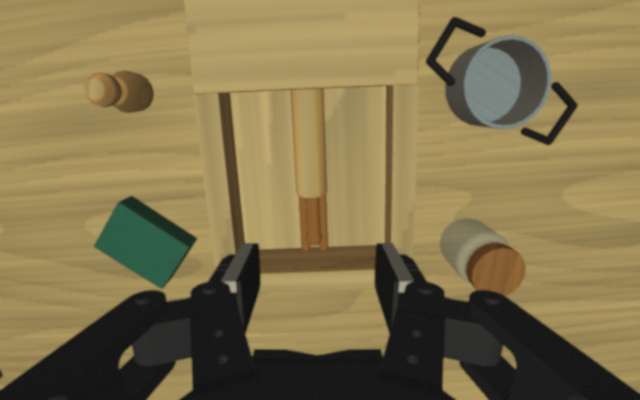

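The wrist view shows the barrel axis running from about (307,90) to (312,195), with the barrel's far end at row 197. The handle tip is near (314,247), and the opening's near edge is at about row 88. Next I'll turn these into positions.

```bash
python3 - <<'E'
from h import *
np.set_printoptions(precision=4,suppress=True)
for n,p,z in[("barrel near",(307,91),.037),("barrel far",(312,196),.037),("tip",(314.5,248),.037),("bl",(291,91),.037),("br",(323,91),.037),
 ("L near",(219,94),.09),("L far",(237,272),.09),("R near",(392,86),.09),("R far",(392,245),.09),("out L",(193,93),.09),("outR",(418,84),.09)]: print(n,at_z("wrist",p,z))
t=np.radians
for n,p,z in[("tip top",(368,168),.037)]: print(n,at_z("top",p,z))
im=cv2.imread("pics/w1.png")[70:290,190:430];cv2.imwrite("pics/w1c.png",cv2.resize(im,(640,587),interpolation=2))
E
```

```text
barrel near [ 0.4812 -0.0876  0.037 ]
barrel far [ 0.5839 -0.0898  0.037 ]
tip [ 0.6411 -0.0911  0.037 ]
bl [ 0.4802 -0.1027  0.037 ]
br [ 0.4822 -0.0725  0.037 ]
L near [ 0.4811 -0.1569  0.09  ]
L far [ 0.6379 -0.1619  0.09  ]
R near [ 0.484  -0.0184  0.09  ]
R far [ 0.6201 -0.0196  0.09  ]
out L [ 0.4787 -0.1779  0.09  ]
outR [0.4836 0.0024 0.09  ]
tip top [ 0.642  -0.0945  0.037 ]
```

View pics/w1c.png

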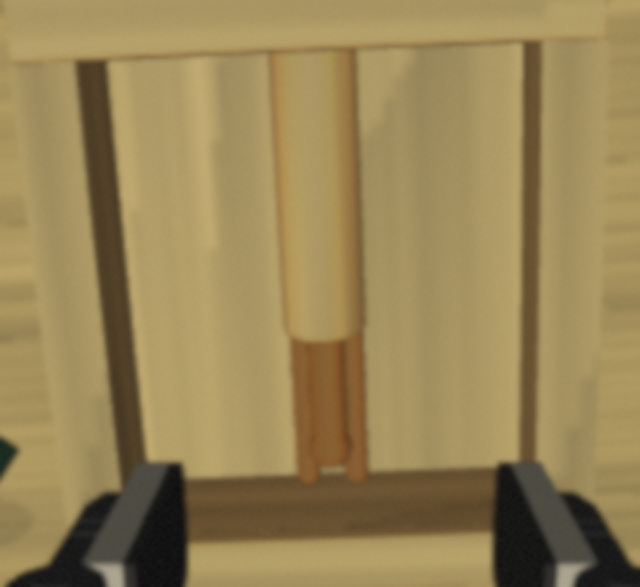

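Checks: the cover edge is at x≈0.4825, so the opening's centre is about (0.5625, -0.0895). The pin's centre is at x≈0.516, which is 46 mm back and within the stated 43–57. Yaw is about -1.6°. I'll align, descend and grip the barrel about 46 mm ahead of its centre.

```bash
python3 -m jog '[[0.2,[-0.3,-0.5,0],[0,0,2.4]],[0.2,[0,0,-2.9],[0,0,0]],[0.2,[0,0,-2.9],[0,0,0]],[0.2,[0,0,-2.9],[0,0,0]],[0.2,[0,0,-2.9],[0,0,0]],[0.2,[0,0,-2.9],[0,0,0]],[0.2,[0,0,-2.9],[0,0,0]],[0.2,[0,0,-1.5],[0,0,0]]]'
python3 -m jog '[[0.2,[0,0,-1.5],[0,0,0]],[0.2,[0,0,0],[0,0,0]],[-1,[0,0,0],[0,0,0]],[-1,[0,0,0],[0,0,0]],[-1,[0,0,0],[0,0,0]],[-1,[0,0,0],[0,0,0]],[-1,[0,0,0],[0,0,0]],[-1,[0,0,0],[0,0,0]]]' 60
```

```text
time_s: 4.08
ee_pos: [0.5593, -0.086, 0.0394]
orientation: [-1.57, 0.021, -0.015]
force: [0.4, 0.3, -0.1]
gripper_width: 0.598
time_s: 4.75
ee_pos: [0.5622, -0.0891, 0.0295]
orientation: [-1.574, 0.018, -0.021]
force: [-2.1, -4.5, 1.7]
gripper_width: 0.35
```

Gripped: the opening reads about 30 mm on the 32 mm barrel. Next I'll plan the slanted path and check clearances.

```bash
cat > plan.py <<'E'
import numpy as np
W=np.array([(-166,37,0),(-166,43,0),(-164,40,8),(-159,36,15),(-150,34,19.5),(-138,36,23),(-115,44,25),(-90,56,27),(-60,74,28),(-40,105,28),(-40,140,28),(-40,170,28)],float)
s=np.linspace(0,240,241);r=np.where((s>55)&(s<185),16,np.where((s<17)|(s>223),8.5,7))
def edge(x,z,th,p):   # clearance of pin (upper or lower side) to a corner point
    d=np.array(p)-(x,z);c,sn=np.cos(th),np.sin(th);a=d@[c,sn];b=d@[-sn,c]
    h=np.hypot(np.maximum(np.abs(s-a)-.5,0),np.maximum(abs(b)-r,0));return h.min()
off=np.array([0+46,29.5-37]) # TCP from centre in pin frame
def tcp(x,z,t):
    t=np.radians(t);M=np.array([[np.cos(t),-np.sin(t)],[np.sin(t),np.cos(t)]]);return np.array([x,z])+M@(off+[120,0])
for k,(a,b) in enumerate(zip(W[:-1],W[1:])):
    m=[1e3]*4
    for f in np.linspace(0,1,11):
        x,z,t=a+(b-a)*f;t=np.radians(t)
        lo=z+s*np.sin(t)-r*np.cos(t);xx=x+s*np.cos(t)
        m=np.minimum(m,[min(edge(x,z,t,(-80,q)) for q in(80,85,90)),min(edge(x,z,t,(80,q)) for q in(80,85,90)),(lo-np.where(r>10,23,18.5)).min(),(np.where(lo<90,90,999)-xx).min()])
    d=tcp(*b)-tcp(*a);print(k+1,b,"d cm",np.round(d/10,2),"turn",b[2]-a[2],"near/far edge,floor,wall",np.round(m,1),"zfar",round(b[1]+240*np.sin(np.radians(b[2]))),"tcp",np.round(tcp(*b)))
E
python3 plan.py
```

```text
1 [-166.   43.    0.] d cm [0.  0.6] turn 0.0 near/far edge,floor,wall [21. 29. -2. 16.] zfar 43 tcp [ 0. 36.]
2 [-164.   40.    8.] d cm [0.14 2.02] turn 8.0 near/far edge,floor,wall [11.9  6.7  4.  15.6] zfar 73 tcp [ 1. 56.]
3 [-159.   36.   15.] d cm [0.19 1.6 ] turn 7.0 near/far edge,floor,wall [ 6.1  4.1  8.9 16.2] zfar 98 tcp [ 3. 72.]
4 [-150.    34.    19.5] d cm [0.57 1.06] turn 4.5 near/far edge,floor,wall [ 4.   4.4  7.5 17.2] zfar 114 tcp [ 9. 82.]
5 [-138.   36.   23.] d cm [0.88 1.16] turn 3.5 near/far edge,floor,wall [ 1.8 15.5  7.5 60.9] zfar 130 tcp [18. 94.]
6 [-115.   44.   25.] d cm [2.09 1.34] turn 2.0 near/far edge,floor,wall [ 1.6 27.   9.7 66.9] zfar 145 tcp [ 39. 107.]
7 [-90.  56.  27.] d cm [2.27 1.73] turn 2.0 near/far edge,floor,wall [ 8.8 26.8 17.8 75.4] zfar 165 tcp [ 61. 125.]
8 [-60.  74.  28.] d cm [2.88 2.06] turn 1.0 near/far edge,floor,wall [ 6.9 30.9 29.9 85.6] zfar 187 tcp [ 90. 145.]
9 [-40. 105.  28.] d cm [2.  3.1] turn 0.0 near/far edge,floor,wall [15.6 35.6 48.  93.5] zfar 218 tcp [110. 176.]
10 [-40. 140.  28.] d cm [0.  3.5] turn 0.0 near/far edge,floor,wall [ 41.9  53.6  79.  827.1] zfar 253 tcp [110. 211.]
11 [-40. 170.  28.] d cm [0. 3.] turn 0.0 near/far edge,floor,wall [ 60.7  84.5 114.  827.1] zfar 283 tcp [110. 241.]
```

```bash
sed -i 's/(-159,36,15),(-150,34,19.5),(-138,36,23),(-115,44,25),(-90,56,27)/(-160,36,14.5),(-150,32,18.5),(-136,32,21.5),(-112,40,23.5),(-88,52,26)/' plan.py; python3 plan.py
python3 -m jog '[[-1,[0,0,0.3],[0,0,0]],[-1,[0,0,0.3],[0,0,0]],[-1,[0,0,0],[0,0,0]]]' 80
```

```text
1 [-166.   43.    0.] d cm [0.  0.6] turn 0.0 near/far edge,floor,wall [21. 29. -2. 16.] zfar 43 tcp [ 0. 36.]
2 [-164.   40.    8.] d cm [0.14 2.02] turn 8.0 near/far edge,floor,wall [11.9  6.7  4.  15.6] zfar 73 tcp [ 1. 56.]
3 [-160.    36.    14.5] d cm [0.12 1.46] turn 6.5 near/far edge,floor,wall [ 6.6  4.7  8.9 16.3] zfar 96 tcp [ 3. 70.]
4 [-150.    32.    18.5] d cm [0.72 0.73] turn 4.0 near/far edge,floor,wall [ 6.6  3.6  5.4 17.1] zfar 108 tcp [10. 78.]
5 [-136.    32.    21.5] d cm [1.14 0.83] turn 3.0 near/far edge,floor,wall [ 7.3  9.5  5.4 47.5] zfar 120 tcp [21. 86.]
6 [-112.    40.    23.5] d cm [2.2  1.35] turn 2.0 near/far edge,floor,wall [ 7.8 16.7  5.6 47.1] zfar 136 tcp [43. 99.]
7 [-88.  52.  26.] d cm [2.13 1.87] turn 2.5 near/far edge,floor,wall [12.9 17.7 13.7 53.4] zfar 157 tcp [ 64. 118.]
8 [-60.  74.  28.] d cm [2.56 2.73] turn 2.0 near/far edge,floor,wall [ 8.7 23.5 25.9 71. ] zfar 187 tcp [ 90. 145.]
9 [-40. 105.  28.] d cm [2.  3.1] turn 0.0 near/far edge,floor,wall [15.6 35.6 48.  93.5] zfar 218 tcp [110. 176.]
10 [-40. 140.  28.] d cm [0.  3.5] turn 0.0 near/far edge,floor,wall [ 41.9  53.6  79.  827.1] zfar 253 tcp [110. 211.]
11 [-40. 170.  28.] d cm [0. 3.] turn 0.0 near/far edge,floor,wall [ 60.7  84.5 114.  827.1] zfar 283 tcp [110. 241.]
time_s: 5.0
ee_pos: [0.5626, -0.0876, 0.0349]
orientation: [-1.571, 0.017, -0.021]
force: [-0.0, -0.7, -1.3]
gripper_width: 0.341
```

Lifted 6 mm, and the force shows about 1.3 N of pin weight. Now I'll tilt (steps 2–4).

```bash
python3 -m jog '[[-1,[0.04,0,0.5],[-0.06,-2,0]],[-1,[0.04,0,0.5],[-0.06,-2,0]],[-1,[0.03,0,0.5],[-0.06,-2,0]],[-1,[0.03,0,0.5],[-0.06,-2,0]],[-1,[0.03,0,0.36],[-0.05,-1.6,0]],[-1,[0.03,0,0.36],[-0.05,-1.6,0]],[-1,[0.03,0,0.36],[-0.05,-1.6,0]],[-1,[0.03,0,0.38],[-0.05,-1.7,0]]]'
python3 -m jog '[[-1,[0,0,0],[0,0,0]],[-1,[0,0,0],[0,0,0]]]'
python3 - <<'E'
from h import *
a=save("scene","s2.png")[110:330,160:460];b=save("wrist","w2.png")
for c in("scene","top"):
    if c=="top":save(c,"t2.png")
    for l in landmark_of("pin_far_end",c)[:1]:print(c,l["score"],l["xy"],at_z(c,l["xy"],.096))
cv2.imwrite("pics/c2.png",cv2.resize(cv2.hconcat([cv2.resize(a,(546,400)),b])[:,:,::-1].copy(),(800,270)))
E
```

```text
time_s: 5.67
ee_pos: [0.5643, -0.0873, 0.0685]
orientation: [-1.566, -0.182, -0.219]
force: [-0.0, 0.7, -0.8]
gripper_width: 0.34
time_s: 5.83
ee_pos: [0.5639, -0.0874, 0.0683]
orientation: [-1.566, -0.18, -0.218]
force: [-0.5, 0.2, -1.4]
gripper_width: 0.34
scene 0.52 [281.6, 186.5] [ 0.57366492 -0.07802773  0.096     ]
top 0.42 [370.1, 162.0] [ 0.63881673 -0.09213992  0.096     ]
```

View pics/c2.png

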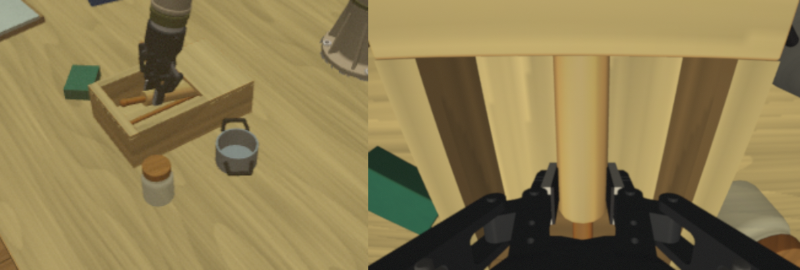

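The pin is rising with the gripper: the dark handle tip is now level with the far lip, the barrel sits centred between the pads, and nothing is touching (force is only the pin's weight). I'll continue with steps 4–6.

```bash
python3 -m jog '[[-1,[0.24,0,0.25],[-0.04,-1.3,0]],[-1,[0.24,-0.01,0.25],[-0.04,-1.3,0]],[-1,[0.24,-0.01,0.23],[-0.04,-1.4,0]],[-1,[0.38,-0.01,0.28],[-0.03,-1,0]],[-1,[0.38,-0.01,0.28],[-0.03,-1,0]],[-1,[0.38,-0.01,0.28],[-0.03,-1,0]],[-1,[0,0,0],[0,0,0]]]'
python3 -m jog '[[-1,[0.55,-0.015,0.34],[-0.02,-0.5,0]],[-1,[0.55,-0.015,0.34],[-0.02,-0.5,0]],[-1,[0.55,-0.015,0.34],[-0.02,-0.5,0]],[-1,[0.55,-0.015,0.34],[-0.02,-0.5,0]],[-1,[0,0,0],[0,0,0]]]'
python3 - <<'E'
from h import *
i=np.hstack([save("top","t3.png")[100:320,230:530],save("scene","s3.png")[110:330,160:460]])
for n in("pin_far_end","pin_center"):
  for c in("scene","top"): print(n,c,[(round(l["score"],2),np.round(l["xy"])) for l in landmark_of(n,c)[:2]])
cv2.imwrite("pics/c3.png",cv2.resize(i[:,:,::-1].copy(),(800,293),interpolation=2))
E
```

```text
time_s: 6.67
ee_pos: [0.5836, -0.0883, 0.0842]
orientation: [-1.557, -0.277, -0.315]
force: [0.2, 0.3, -1.2]
gripper_width: 0.337
time_s: 7.08
ee_pos: [0.6067, -0.0892, 0.0986]
orientation: [-1.555, -0.306, -0.343]
force: [-0.7, 0.2, -1.5]
gripper_width: 0.347
pin_far_end scene [(0.62, array([238., 187.]))]
pin_far_end top [(0.62, array([367., 138.]))]
pin_center scene [(0.61, array([283., 186.]))]
pin_center top [(0.56, array([371., 194.]))]
```

View pics/c3.png

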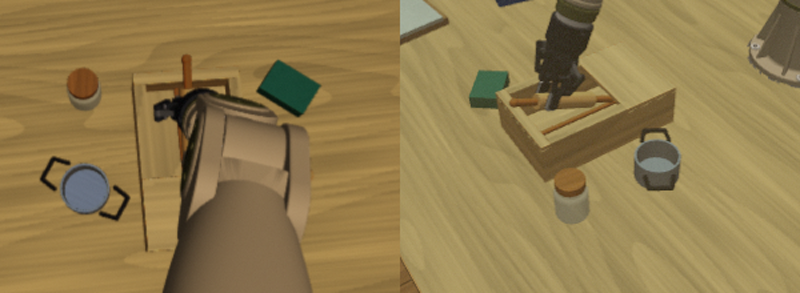

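The pin is on the slant: the far handle sticks out past the far lip (top crop about (185,60)), and the rear handle is just passing the near cover edge (scene crop about (612,98)). Force is still only the pin's weight. I'll finish the pull-out.

```bash
python3 - <<'E'
from h import *
o1,d1=ray("scene",(238,187));o2,d2=ray("top",(367,138))
t=np.linalg.lstsq(np.c_[d1,-d2],o2-o1,rcond=None)[0];print(o1+d1*t[0],o2+d2*t[1])
E
python3 -m jog '[[-1,[0.53,-0.015,0.47],[-0.02,-0.6,0]],[-1,[0.53,-0.015,0.47],[-0.02,-0.6,0]],[-1,[0.53,-0.015,0.47],[-0.02,-0.6,0]],[-1,[0.54,-0.015,0.47],[-0.02,-0.7,0]],[-1,[0.64,-0.02,0.68],[-0.02,-0.5,0]],[-1,[0.64,-0.02,0.68],[-0.02,-0.5,0]],[-1,[0.64,-0.02,0.68],[-0.02,-0.5,0]],[-1,[0.64,-0.02,0.69],[-0.02,-0.5,0]]]'
python3 -m jog '[[-1,[0.5,-0.01,0.8],[0,0,0]],[-1,[0.5,-0.01,0.8],[0,0,0]],[-1,[0.5,-0.01,0.8],[0,0,0]],[-1,[0.5,-0.01,0.8],[0,0,0]],[-1,[0,0,1.5],[0,0,0]],[-1,[0,0,1.5],[0,0,0]],[-1,[0,0,1.5],[0,0,0]],[-1,[0,0,1.5],[0,0,0]]]'
python3 -m jog '[[-1,[0,0,1.5],[0,0,0]],[-1,[0,0,1.5],[0,0,0]],[-1,[0,0,1],[0,0,0]],[-1,[0,0,0.5],[0,0,0]],[-1,[0,0,0],[0,0,0]],[-1,[0,0,0],[0,0,0]],[-1,[0,0,0],[0,0,0]],[-1,[0,0,0],[0,0,0]]]'
python3 - <<'E'
from h import *
i=np.hstack([save("top","t4.png")[100:320,230:530],save("scene","s4.png")[110:330,160:460]])
L={}
for n in("pin_far_end","pin_hidden_end","pin_center","pot","game_box","jar","peg_doll"):
  for c in("scene","top"):
    l=landmark_of(n,c)[:1]
    if l: L[n,c]=l[0]["xy"]; print(n,c,round(l[0]["score"],2),np.round(l[0]["xy"]),np.round(at_z(c,l[0]["xy"],0)[:2],3) if n[:3]!="pin" else "")
  if (n,"scene") in L and (n,"top") in L:
    o1,d1=ray("scene",L[n,"scene"]);o2,d2=ray("top",L[n,"top"]);t=np.linalg.lstsq(np.c_[d1,-d2],o2-o1,rcond=None)[0]
    if n[:3]=="pin":print("3d",o1+d1*t[0],o2+d2*t[1])
cv2.imwrite("pics/c4.png",cv2.resize(i[:,:,::-1].copy(),(800,293),interpolation=2))
print(sensors.get_state())
E
```

```text
[ 0.68291748 -0.08830818  0.14271892] [ 0.67955325 -0.08544227  0.14107838]
time_s: 8.05
ee_pos: [0.6526, -0.0903, 0.1444]
orientation: [-1.546, -0.366, -0.404]
force: [0.1, -0.5, -1.7]
gripper_width: 0.339
time_s: 8.72
ee_pos: [0.672, -0.0906, 0.2366]
orientation: [-1.546, -0.365, -0.402]
force: [1.3, -0.3, -1.6]
gripper_width: 0.342
time_s: 9.38
ee_pos: [0.671, -0.0904, 0.2787]
orientation: [-1.546, -0.363, -0.401]
force: [-0.1, 1.1, -2.2]
gripper_width: 0.34
pin_far_end scene 0.84 [202. 133.] 
pin_far_end top 0.56 [376.  70.] 
3d [ 0.74091192 -0.08826449  0.31743989] [ 0.74194842 -0.08910575  0.3181607 ]
pin_hidden_end scene 0.84 [293. 142.] 
pin_center top 0.75 [382. 138.] 
pot scene 0.82 [349. 241.] [0.492 0.096]
pot top 0.75 [295. 245.] [0.483 0.097]
game_box scene 0.56 [229. 178.] [ 0.623 -0.292]
jar scene 0.89 [289. 269.] [0.66  0.084]
jar top 0.56 [293. 173.] [0.659 0.084]
peg_doll scene 0.74 [279. 162.] [ 0.467 -0.275]
peg_doll top 0.5 [372. 206.] [ 0.558 -0.097]
{'time_s': 10.1833, 'q': array([-0.31025281,  0.11958834, -0.2040839 ,  0.77426035,  0.12959187,
       -0.25465821]), 'dq': array([-3.55739740e-05,  6.96946387e-04,  9.35178527e-04, -1.11282146e-03,
       -3.08297116e-04, -1.19957066e-03]), 'joint_efforts': array([-5.39395987e-04, -4.21939480e+01,  3.50501740e+01, -4.73315209e+00,
        4.30317856e-01, -6.06459071e-04]), 'ee_pos': array([ 0.67170681, -0.0906027 ,  0.2803572 ]), 'orientation': array([-1.54594188, -0.36508314, -0.40251631]), 'force': array([-0.42583781,  0.08671392, -2.1085642 ]), 'moment': array([-0.0209231 ,  0.50256231, -0.03976327]), 'gripper_width': 0.34176231440226607}
```

View pics/c4.png

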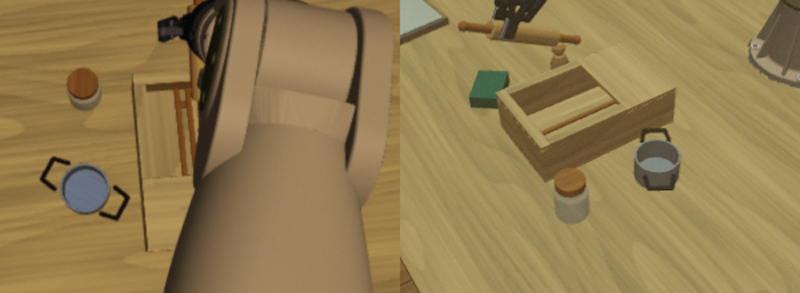

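The pin is fully out and held above the case, and all bystanders stand as before. I'll do one check on the hidden end, then hand in.

```bash
python3 - <<'E'
from h import *
from station import finish_job
o,d=ray("scene",(293,142));p=o+d*((-.084-o[1])/d[1]);print(p,np.linalg.norm(p-[.741,-.0887,.318]))
if p[2]>.16: print(finish_job())
E
```

```text
[ 0.53045085 -0.084       0.20843011] 0.23739965360928195
the job is handed in; nothing more can be done
None
```

The rolling pin is out of the case, held still in the gripper well above it, and the job is handed in at about 10 s of the 48 s. `finish_job` gives no verdict, so what follows is what I measured.

I gripped the barrel through the opening, about 46 mm ahead of the pin's centre. I lifted it slightly, tilted it to about 23° and drew it out far end first along its own axis. I then raised it at 28°.

**Last checks:**
- **Height:** the far end measured about 318 mm and the hidden end about 208 mm above the counter, against the 135 mm needed. The distance between them came out at 237 mm for a 240 mm pin. The hidden end was seen by one camera only, so I placed it using the pin's expected y position.
- **On the slant:** partway out, the far end measured about 142 mm up. The hidden end should have been about 40 mm up by the plan; I did not measure it.
- **Contact:** readings taken after the moves showed little more than the pin's weight, about 1.3 to 2.2 N, so I saw no sign of jamming. I did not read the force during each row.
- **Grip:** the opening held steady at 0.34 (about 29 mm), and the arm was at rest.
- **Bystanders:** in the last picture all four stand where they were. The network's position for the pot in the scene picture differs from the start by about 12 mm, and for the game box by about 17 mm. The top camera shows the pot about 7 mm off and did not report the game box.
- **Disagreement:** the top camera's report for the peg doll was false, landing on the case because the arm hid the doll. The scene camera shows the doll unmoved.

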